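Unclip the cutlery cassette's cover and hang it up

ROBOT

A 7-joint arm with a two-finger parallel gripper is mounted at the origin on the work surface. World frame = base frame: x ahead of the robot, y to its left, z up, the work surface at z = 0. Lengths are in m, angles in rad, forces in N, time in s.
With the tool pointing down it reaches from about 0.425 to 0.825 m from the base axis. Payload 3.6 kg.
Tool frame: the origin (TCP) lies midway between the tips of the shut fingers; the grasp point (between the pads) lies 19 mm behind it; z points along the fingers, x is the direction in which the jaws open and shut, and the axes are right-handed (so a half turn about z gives the same grasp; the last joint's range is limited). The gripper opens to 85 mm and grips with 20 to 120 N. Pads are 22 mm wide; open, the fingers measure 114 mm over their backs; the gripper's body (76 mm by 85 mm) begins 54 mm behind the grasp point. The pads swing forward as they close: fully open they stand 13 mm farther back than shut.
Start: joints at [1.216, 0.615, -0.013, 1.423, 0.008, 1.103, -0.04], TCP at [0.209, -0.615, 0.231] pointing down, gripper open.
Joint ranges: [-3.12, 3.12], [-0.3, 2.06], [-1.34, 1.32], [0.26, 2.42], [-1.36, 4.5], [0.01, 1.98], [-2.84, 2.84]. Speed limits (rad/s): [2.79, 2.79, 3.14, 3.14, 3.14, 3.14, 3.14].

INTERFACE

Orientations are given as a unit quaternion [x, y, z, w].
In Python, from bench import ctrl, cams, order gives the robot as it stands.
- The arm moves only by the tool play_rows, never from a script. Its argument "steps" is a list of rows, each an object with "jaw": the closure, from -1 (fully open) to 1 (shut); "xyz": the shift along the world's x, y, z in m, a list of three; "angular": the turn, a rotation vector about the world's x, y, z in rad, a list of three. In form: [{"jaw": jaw, "xyz": [x, y, z], "angular": [wx, wy, wz]}, ...]. A call has exactly 10 rows; each row shifts and turns the pose as measured when the row begins; what a row does not reach is not made up. A row lasts 1/8 s, in which the tool goes at most 62.5 mm and 10.7 degrees, less where a joint would pass 70% of its speed; a pose out of reach is approached as far as the arm can. A call is refused whole if a number of a shift passes 0.0625 or a number of a turn 0.188, either way. A call with a gripper value outside its range is refused whole. The fingers move at their own pace and stop on an object; "newtons" is the grip in N (left out, the last holds). Time passes only in rows, so rows that do not move let the fingers close, or fill a call up. It gives the time, the measured TCP pose, the force and the opening at its end, in the units of the state.
- ctrl.get_obs(): the state, without advancing time (a new reading comes with each control period).
- cams.get_image(name): name is "scene" or "top" or "wrist"; returns (picture, depth): 400x640x3 uint8, red, green, blue; 400x640 float32, m along the optical axis (not along the pixel's ray), 0 where there is no reading.
- cams.get_calibration(name): a dict with "fx", "fy", "cx", "cy" (pixels), "rvec" (rotation vector, rad) and "tvec" (3), from world to camera coordinates, as OpenCV has them; the wrist camera has in their place "tool_from_camera" (4x4, takes a point from camera to tool coordinates, whose origin is the TCP and whose axes are the tool frame's). Camera axes: x right, y down, z forward; pixel columns grow to the right and rows downward; lengths in m; the calibration is good to about 2 mm. The wrist camera is an equidistant fisheye: a pixel r from the principal point sees the ray r / f radians off the axis. A picture is of the moment at which its call begins: read the wrist's pose just before it. get_calibration takes no time and is no camera call.
- order.close_job(): hands the job in, once; it reports no verdict.
The state is a dict: "time_s": time; "joints": joint angles; "joint_velocities": joint speeds; "effort": joint torques, N m; "tcp_pos": TCP position; "tcp_rot": TCP orientation; "wrist_force": force on the tool from outside, world axes, zero at the start; "ft_torque": the same for the moment, N m; "width": finger opening in m.
Only numpy, scipy, OpenCV 4.12 (cv2) and the standard library are available. Lean on these libraries where they do the work, as an engineer would, in place of code of your own. Each camera call takes 0.05 s, during which the arm holds its last target.

TASK

Open the sloping cutlery cassette for the packers: press the two tabs on its cover towards each other so that the catches let go, lift the cover off, and hang it by its arched wire handle on the hook of the steel stand. Let it hang there freely and leave everything else on the bench where it is.

Things in the scene. Friction and masses are not known exactly. Their poses are not given: they have to be found in the camera images.
- cover: Loose white cover (about 170 g), plate 90 x 116 x 4 mm. Origin: centre of the plate's underside. z: plate's normal, out of the cassette; x: from tab to tab; y: along the 116 mm length. On the cassette z leans 42 degrees from vertical roughly away from the robot, and x points downhill, the same way. It comes off straight along z; ribs reach 6 mm and catches 9 mm below the plate's underside.
- cover_tabs (a point): Half-way between the cover's two upright push tabs, at the height to press them: 29 mm from the cover's origin along z (25 mm over the plate's top), axes of the cover. Each tab is a white plate 6 mm thick in x, 30 mm wide in y, standing 38 mm up from the plate's top; outer faces at x = -31 and +31 mm (62 mm apart; 50 mm when both are pressed home).
- tab_low (a joint): Downhill tab (+x of the cover): travel towards the middle, m; 0 out, 0.006 at its stop. Its catch under the cassette's lip holds the cover until it is pressed in, clear from 0.004. Spring, about 3 N at 0, 7 N at the stop; springs back when let go.
- tab_high (a joint): Uphill tab (-x of the cover): same values, catch and spring as tab_low.
- cover_arch (a point): Underside of the top of the cover's arched handle (6 mm steel wire): 44.5 mm from the cover's origin along z, 15.5 mm above cover_tabs; axes of the cover. The arch stands in the cover's x-z plane between the tabs; its opening, seen along y, is 24 mm wide and 40 mm high over the plate's top, with a gable top. The wire's highest point is 51 mm above the plate's underside.
- cassette_mouth (a point): Centre of the grey cassette's rim (86 x 112 mm outside, 40 mm deep), where the cover's origin lies (within 2 mm) at the start. The cassette is fixed on a steel rest (foot 130 x 130 mm) that slopes 42 degrees; axes of the rest: z up, x level, from its high edge (nearer the robot) to its low edge. The rim's plane falls towards +x.
- hook_stand: Fixed steel hook stand. Origin on the bench at the centre of its round foot (100 mm across, 12 mm thick), z up. A 16 mm post rises to 215 mm. The hook is a 7 mm round rod leaving the post along the stand's -x, its centre line 200 mm up and level to 108 mm from the post's axis, then turned up to a tip 122 mm out whose top is 221.5 mm up.
- hook_seat (a point): Top of the hook's level rod (203.5 mm up), 88 mm out from the post's axis: a good place for the underside of the handle. Axes of the stand: the hook's tip lies to -x.
- forks_a: Bystander, leave alone: nested stack of six steel forks, 190 x 26 x 25 mm, low on the table; origin at its underside.
- forks_b: Bystander, leave alone: second nested stack of six steel forks, 190 x 26 x 25 mm; origin at its underside.
- tape: Bystander, leave alone: open cardboard ring (tape core), 90 mm across, 45 mm tall; origin at its underside.
- bottle: Bystander, leave alone: white bottle, 60 mm across, 160 mm tall; origin at its underside.
- carton: Bystander, leave alone: cardboard carton 80 x 120 x 60 mm; origin at its underside.
- weight: Bystander, leave alone: small turned steel weight, 40 mm across, 48 mm tall; origin at its underside.
- brush: Bystander, leave alone: small hand brush lying flat; origin at its underside.

How it is judged:
By the outcome, as a careful person would: the job done as asked, in the order asked, and still so for the second after the job is handed in, with the robot touching nothing.
It also fails if it takes over 58 s, if anything falls off the work surface, if the arm or the gripper's body presses on something with over 40 N, if the wrist force passes 120 N, or if a joint passes its speed limit or range.

## Working session

There is one attempt and no reset: what is moved stays moved. The work goes in short steps, Python scripts to look and compute and a tool call to move; the robot and the scene stay as the last step left them, time stands still between calls to the robot, and variables do not carry over. Pictures are saved under pics/ and viewed, and the job is handed in when it is done.

Besides the shell and the picture viewer there is one more tool, called after "Request:" as a command line: name --argument value ..., lists and objects as JSON in quotes. play_rows: Moves the arm, as the interface text tells. Its arguments: {"type":"object","properties":{"steps":{"type":"array"},"newtons":{"type":"number"}},"required":["steps"]}

```bash
mkdir -p pics; ls
cat > h.py <<'E'
import numpy as np, cv2
from scipy.spatial.transform import Rotation as R
from bench import ctrl,cams,order
def grab(n,tag):
    o=ctrl.get_obs(); im,d=cams.get_image(n); np.savez('pics/%s.npz'%tag,im=im,d=d,p=o['tcp_pos'],q=o['tcp_rot'])
    cv2.imwrite('pics/%s.png'%tag,im[:,:,::-1]); return im,d,o
def w2c(n):
    c=cams.get_calibration(n); Rm=cv2.Rodrigues(np.array(c['rvec'],float))[0]; return c,Rm,np.array(c['tvec'],float)
def pts(n,d,uv):
    c,Rm,t=w2c(n); uv=np.atleast_2d(uv); z=np.array([d[int(v),int(u)] for u,v in uv])
    P=np.c_[(uv[:,0]-c['cx'])/c['fx']*z,(uv[:,1]-c['cy'])/c['fy']*z,z]; return (P-t)@Rm
def cloud(n,d):
    v,u=np.mgrid[0:400,0:640]; c,Rm,t=w2c(n)
    P=np.stack([(u-c['cx'])/c['fx']*d,(v-c['cy'])/c['fy']*d,d],-1); return (P-t)@Rm
def ray(n,u,v):
    c,Rm,t=w2c(n); r=Rm.T@np.array([(u-c['cx'])/c['fx'],(v-c['cy'])/c['fy'],1]); return -Rm.T@t, r
def plane(n,u,v,h):
    o,r=ray(n,u,v); return o+r*(h-o[2])/r[2]
def proj(n,P):
    c,Rm,t=w2c(n); q=np.atleast_2d(P)@Rm.T+t; return np.c_[q[:,0]/q[:,2]*c['fx']+c['cx'],q[:,1]/q[:,2]*c['fy']+c['cy']]
E
python3 - <<'E'
from h import *
grab('scene','s0'); grab('top','t0'); grab('wrist','w0')
print(ctrl.get_obs())
for n in('scene','top'):
    c,Rm,t=w2c(n); print(n,c,-Rm.T@t)
print(cams.get_calibration('wrist'))
E
```

```text
pics
{'time_s': 0.15, 'joints': array([ 1.2164843 ,  0.61569663, -0.01265876,  1.42455167,  0.00809686,
        1.10336919, -0.040347  ]), 'joint_velocities': array([ 0.00034962, -0.00072284, -0.00113881, -0.00611161,  0.00108413,
        0.00028603,  0.00096266]), 'effort': array([ 9.86434752e-04, -4.69660485e+01,  2.59619309e-01, -1.71249604e+01,
        1.00395564e-02,  7.08993190e-03,  1.68076804e-05]), 'tcp_pos': array([ 0.20913043, -0.61482037,  0.23039749]), 'tcp_rot': array([ 8.13053892e-01, -5.82187593e-01, -8.00221917e-04, -5.79085057e-04]), 'wrist_force': array([-0.3232488 , -0.19197375, -0.24418142]), 'ft_torque': array([-0.00142022,  0.00749051,  0.04815596]), 'width': 0.08519264295590927}
scene {'fx': 427.4202349191906, 'fy': 427.4202349191906, 'cx': 313.44651348823726, 'cy': 204.32437371236196, 'rvec': array([ 1.72829852,  1.97334787, -0.66430176]), 'tvec': array([ 0.00727816, -0.3452544 ,  1.43930366])} [1.14493398 0.13323372 0.92855994]
top {'fx': 441.2058478506494, 'fy': 441.2058478506494, 'cx': 309.92374184422863, 'cy': 197.75452269639385, 'rvec': array([ 2.20584682, -2.15565005,  0.11025224]), 'tvec': array([0.02929431, 0.55238827, 1.10601555])} [0.45017057 0.05365433 1.15053424]
{'fx': 309.70691628693146, 'fy': 309.70691628693146, 'cx': 320.9034314670995, 'cy': 199.19178406458906, 'tool_from_camera': array([[ 9.99999460e-01, -4.24279553e-04, -9.49020410e-04,
        -6.45841380e-05],
       [ 6.73978214e-04,  9.59665333e-01,  2.81144081e-01,
        -7.16581858e-02],
       [ 7.91458303e-04, -2.81144568e-01,  9.59665101e-01,
        -1.42905723e-01],
       [ 0.00000000e+00,  0.00000000e+00,  0.00000000e+00,
         1.00000000e+00]])}
```

View pics/s0.png

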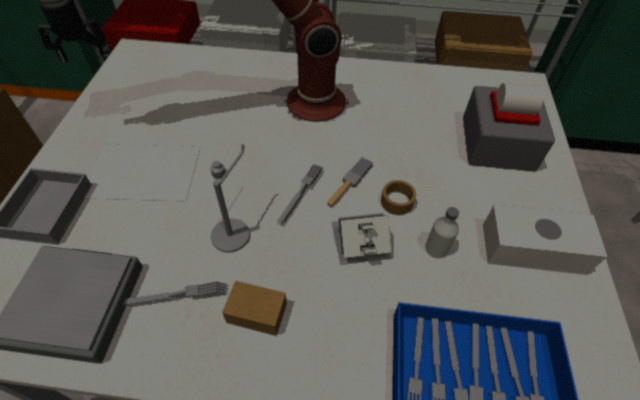

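View pics/t0.png

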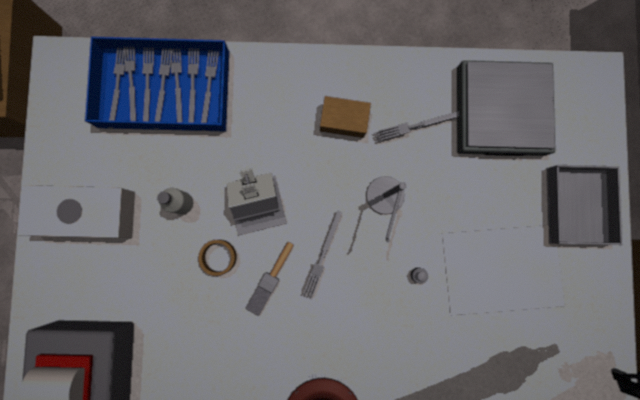

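View pics/w0.png

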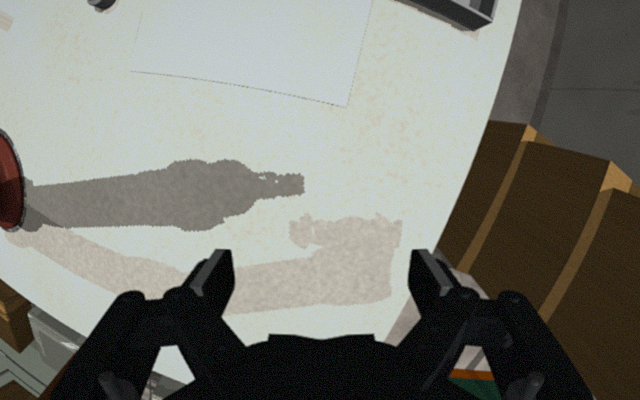

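```bash
python3 - <<'E'
import numpy as np,cv2
a=cv2.imread('pics/s0.png');b=cv2.imread('pics/t0.png')
cv2.imwrite('pics/c1.png',cv2.resize(a[130:280,180:480],None,fx=2.6,fy=2.6,interpolation=2))
cv2.imwrite('pics/c2.png',cv2.resize(b[155:275,200:430],None,fx=3.4,fy=3.4,interpolation=2))
E
python3 - <<'E'
from h import *
for n,t in(('top','t0'),('scene','s0')):
    f=np.load(f'pics/{t}.npz');C=cloud(n,f['d'])
    print(n,'table z',np.median(C[150:170,300:320,2] if n=='top' else C[270:290,300:340,2]))
    m=(C[...,2]>0.05)&(C[...,2]<.3)&(C[...,0]>.3)&(C[...,0]<.8)&(abs(C[...,1])<.4)
    k,l,st,ce=cv2.connectedComponentsWithStats(m.astype(np.uint8))
    for i in range(1,k):
        if st[i,4]>10:
            P=C[l==i];print(st[i],P.min(0).round(3),P.max(0).round(3),np.median(P,0).round(3))
E
```

```text
top table z 0.0001630495209215711
[168  96  56  31 292] [0.724 0.268 0.05 ] [0.8   0.399 0.075] [0.728 0.303 0.068]
[ 320   99   51   35 1436] [ 0.717 -0.105  0.05 ] [0.8   0.021 0.066] [ 0.76  -0.043  0.06 ]
[ 462  103   26   48 1004] [ 0.68 -0.4   0.05] [ 0.8   -0.341  0.07 ] [ 0.742 -0.371  0.062]
[ 227  168   52   53 1795] [0.488 0.12  0.05 ] [0.617 0.25  0.123] [0.544 0.187 0.081]
[385 182  21  60 318] [ 0.446 -0.159  0.056] [ 0.573 -0.118  0.222] [ 0.546 -0.145  0.203]
[157 188  32  25 625] [0.504 0.344 0.05 ] [0.561 0.399 0.165] [0.53  0.364 0.111]
scene table z 8.140023419923582e-05
[213 144  31  85 473] [ 0.448 -0.158  0.05 ] [ 0.576 -0.117  0.222] [ 0.57  -0.145  0.183]
[429 207  30  42 833] [0.509 0.346 0.05 ] [0.565 0.4   0.164] [0.548 0.37  0.107]
[ 338  213   53   40 1704] [0.488 0.121 0.05 ] [0.616 0.253 0.121] [0.561 0.189 0.076]
[  89  254   44   46 1119] [ 0.684 -0.4    0.05 ] [ 0.8   -0.342  0.067] [ 0.749 -0.371  0.061]
[ 222  281   64   40 1796] [ 0.717 -0.104  0.05 ] [0.8   0.024 0.065] [ 0.764 -0.041  0.06 ]
[396 302  64  36 463] [0.725 0.27  0.05 ] [0.799 0.4   0.074] [0.73  0.318 0.067]
```

View pics/c1.png

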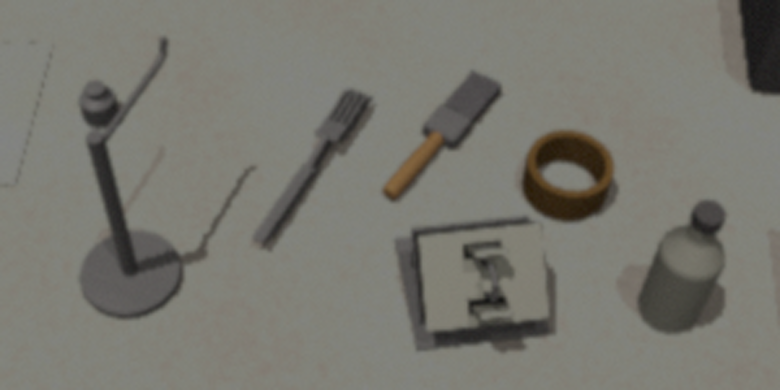

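View pics/c2.png

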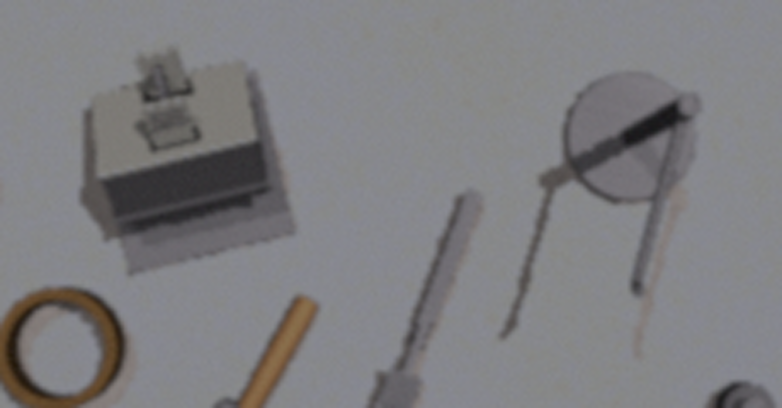

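Run:
```python
from h import *
for n,t in(('top','t0'),('scene','s0')):
    f=np.load(f'pics/{t}.npz');C=cloud(n,f['d']);im=f['im'].astype(int)
    print(n)
    # hook rod
    P=C.reshape(-1,3);H=P[(P[:,0]>.4)&(P[:,0]<.62)&(P[:,1]>-.2)&(P[:,1]<-.08)&(P[:,2]>.19)&(P[:,2]<.23)]
    rod=H[(H[:,2]<.206)&(H[:,0]<.55)&(H[:,0]>.46)]
    c=np.median(rod,0);_,_,V=np.linalg.svd(rod-rod.mean(0));print('rod',len(rod),rod.mean(0),V[0],np.degrees(np.arctan2(V[0][1],V[0][0])))
    post=H[H[:,2]>.209];a=post[post[:,0]>.53];b=post[post[:,0]<.49];print('post top',a.mean(0),len(a),'tip',b.mean(0),len(b),b.max(0))
    F=P[(P[:,2]>.009)&(P[:,2]<.016)&(abs(P[:,0]-.565)<.08)&(abs(P[:,1]+.145)<.07)]
    if len(F): print('foot circle',cv2.minEnclosingCircle(F[:,:2].astype(np.float32)))
    # plate plane
    A=P[(abs(P[:,0]-.55)<.09)&(abs(P[:,1]-.187)<.09)&(P[:,2]>.03)]
    rng=np.random.default_rng(0);best=0
    for _ in range(400):
        s=A[rng.choice(len(A),3,False)];nn=np.cross(s[1]-s[0],s[2]-s[0]);L=np.linalg.norm(nn)
        if L<1e-6: continue
        nn/=L;nn*=np.sign(nn[2]);m=abs((A-s[0])@nn)<.003
        if nn[2]>.5 and m.sum()>best:best=m.sum();bm=m
    I=A[bm];c=I.mean(0);_,_,V=np.linalg.svd(I-c);nn=V[2]*np.sign(V[2][2])
    print('normal',nn,'tilt',np.degrees(np.arccos(nn[2])),'az',np.degrees(np.arctan2(nn[1],nn[0])),len(I))
    az=np.arctan2(nn[1],nn[0])
    Y=np.array([-np.sin(az),np.cos(az),0]);X=np.cross(Y,nn)
    q=np.c_[(I-c)@X,(I-c)@Y].astype(np.float32);r=cv2.minAreaRect(q);print('rect',r)
    bx=cv2.boxPoints(r);print('centre top',c+X*r[0][0]+Y*r[0][1], [ (c+X*u+Y*v).round(4).tolist() for u,v in bx])
    # things above plate
    h=(A-c)@nn;U=A[(h>.034)]
    print('above',len(U));
    T=np.c_[(U-c)@X-r[0][0],(U-c)@Y-r[0][1],(U-c)@nn];print(T.min(0),T.max(0),T.mean(0))
    print('X',X,'Y',Y)
```

```text
top
rod 130 [ 0.50521801 -0.13555668  0.20285802] [-9.64424777e-01  2.64357285e-01 -2.73619821e-04] 164.67123333125284
post top [ 0.56548568 -0.15177557  0.21481828] 46 tip [ 0.44943007 -0.11990312  0.21833869] 12 [ 0.45277401 -0.11761214  0.22248745]
foot circle ((0.5658037662506104, -0.15237948298454285), 0.04999987408518791)
normal [0.63960777 0.17665423 0.74812779] tilt 41.571539869719444 az 15.43970006500251 902
rect ((0.005263466387987137, 0.0005638748407363892), (0.11612825840711594, 0.09261110424995422), 89.49034881591797)
centre top [0.56613788 0.19065918 0.0705858 ] [[0.5477, 0.1258, 0.1017], [0.6147, 0.1434, 0.0402], [0.5846, 0.2556, 0.0395], [0.5176, 0.2379, 0.101]]
above 91
[-0.03338332 -0.01470712  0.03401777] [0.03205998 0.01494925 0.04840566] [-2.96990365e-03  5.76786894e-05  3.84554025e-02]
X [ 0.72112873  0.19916963 -0.66355468] Y [-0.26622407  0.96391117  0.        ]
scene
rod 107 [ 0.50710429 -0.13373458  0.2024413 ] [ 0.96475825 -0.2631341  -0.00140355] -15.256125757478907
post top [ 0.56789661 -0.15016793  0.21385248] 42 tip [ 0.45150285 -0.11937749  0.21580285] 16 [ 0.45545546 -0.1167129   0.22157524]
foot circle ((0.5669590830802917, -0.15109586715698242), 0.0504312664270401)
normal [0.6463981  0.17744583 0.74207983] tilt 42.091112010478774 az 15.350401882273246 1380
rect ((0.0006981827318668365, 0.0005808547139167786), (0.11635157465934753, 0.09005538374185562), 89.86328887939453)
centre top [0.56665329 0.19264362 0.07001795] [[0.5497, 0.1278, 0.1003], [0.6142, 0.1453, 0.0399], [0.5836, 0.2575, 0.0397], [0.5191, 0.24, 0.1001]]
above 107
[-0.03128874 -0.01558922  0.03406038] [0.03145722 0.01358097 0.04802452] [ 8.76107370e-05 -5.62160183e-04  3.88904120e-02]
X [ 0.71560608  0.19644445 -0.67031151] Y [-0.26472145  0.96432492  0.        ]
```

```bash
cat >> h.py <<'E'
az=np.radians(15.4);ti=np.radians(42)
N=np.array([np.sin(ti)*np.cos(az),np.sin(ti)*np.sin(az),np.cos(ti)])
Yc=np.array([-np.sin(az),np.cos(az),0]);Xc=np.cross(Yc,N)
O=np.array([.5665,.1917,.0703])-.004*N
Rg=np.c_[Xc,np.cross(-N,Xc),-N]
def fin(a=74.7):
    a=np.radians(a);x=np.array([np.cos(a),np.sin(a),0]);z=np.array([0,0,-1.]);return np.c_[x,np.cross(z,x),z]
def go(P,Rt):
    o=ctrl.get_obs();p=np.array(o['tcp_pos']);Rc=R.from_quat(o['tcp_rot'])
    print('t',o['time_s'],'pos',p.round(4),'joints',np.round(o['joints'],2),'F',o['wrist_force'].round(1),'w',round(o['width'],4))
    print('need dxyz',(P-p).round(4),'rotvec',(R.from_matrix(Rt)*Rc.inv()).as_rotvec().round(4))
E
python3 - <<'E'
from h import *
print(N,O)
go(O+.12*N,Rg); print(O+.01*N)
E
```

```text
[0.64510574 0.17769173 0.74314483] [0.56391958 0.19098923 0.06732742]
t 0.15 pos [ 0.2091 -0.6148  0.2304] joints [ 1.22  0.62 -0.01  1.42  0.01  1.1  -0.04] F [-0.3 -0.2 -0.2] w 0.0852
need dxyz [ 0.4322  0.8271 -0.0739] rotvec [0.3756 0.7093 1.4383]
[0.57037063 0.19276615 0.07475887]
```

Request:
play_rows --steps '[{"jaw": -1, "xyz": [0.01, 0.03, 0.03], "angular": [0.02, 0.04, 0.08]}, {"jaw": -1, "xyz": [0.015, 0.04, 0.03], "angular": [0.023, 0.044, 0.09]}, {"jaw": -1, "xyz": [0.02, 0.05, 0.03], "angular": [0.023, 0.044, 0.09]}, {"jaw": -1, "xyz": [0.025, 0.05, 0.03], "angular": [0.023, 0.044, 0.09]}, {"jaw": -1, "xyz": [0.025, 0.05, 0.02], "angular": [0.023, 0.044, 0.09]}, {"jaw": -1, "xyz": [0.025, 0.05, 0.01], "angular": [0.023, 0.044, 0.09]}, {"jaw": -1, "xyz": [0.03, 0.05, 0], "angular": [0.023, 0.044, 0.09]}, {"jaw": -1, "xyz": [0.03, 0.05, 0], "angular": [0.023, 0.044, 0.09]}, {"jaw": -1, "xyz": [0.03, 0.05, 0], "angular": [0.023, 0.044, 0.09]}, {"jaw": -1, "xyz": [0.03, 0.05, 0], "angular": [0.023, 0.044, 0.09]}]' --newtons 40

```text
time_s: 1.4
tcp_pos: [0.447, -0.1346, 0.3812]
tcp_rot: [0.957, -0.155, -0.242, 0.038]
wrist_force: [0.3, -1.2, -0.2]
width: 0.085
```

```bash
python3 -c "
from h import *
go(O+.12*N,Rg)"
```

```text
t 1.4 pos [ 0.447  -0.1346  0.3812] joints [ 0.38  0.48 -0.33  1.36  0.18  1.82 -0.27] F [ 0.3 -1.2 -0.2] w 0.085
need dxyz [ 0.1943  0.3469 -0.2247] rotvec [0.1514 0.2614 0.5313]
```

Request:
play_rows --steps '[{"jaw": -1, "xyz": [0.025, 0.045, -0.005], "angular": [0.01, 0.02, 0.06]}, {"jaw": -1, "xyz": [0.025, 0.045, -0.01], "angular": [0.015, 0.026, 0.06]}, {"jaw": -1, "xyz": [0.025, 0.045, -0.02], "angular": [0.015, 0.026, 0.06]}, {"jaw": -1, "xyz": [0.025, 0.045, -0.03], "angular": [0.015, 0.026, 0.06]}, {"jaw": -1, "xyz": [0.025, 0.045, -0.03], "angular": [0.015, 0.026, 0.06]}, {"jaw": -1, "xyz": [0.025, 0.045, -0.03], "angular": [0.015, 0.026, 0.06]}, {"jaw": -1, "xyz": [0.02, 0.04, -0.03], "angular": [0.015, 0.026, 0.06]}, {"jaw": -1, "xyz": [0.015, 0.025, -0.03], "angular": [0.02, 0.03, 0.06]}, {"jaw": -1, "xyz": [0.01, 0.012, -0.02], "angular": [0.02, 0.03, 0.03]}, {"jaw": -1, "xyz": [0, 0, -0.015], "angular": [0.01, 0.02, 0.02]}]'

```text
time_s: 2.65
tcp_pos: [0.6231, 0.2135, 0.1414]
tcp_rot: [0.929, 0.129, -0.345, 0.042]
wrist_force: [-0.1, -0.4, 0.3]
width: 0.0854
```

```bash
python3 -c "
from h import *
go(O+.12*N,Rg)"
```

```text
t 2.65 pos [0.6231 0.2135 0.1414] joints [-0.34  1.15 -0.    0.72 -0.05  1.98 -0.07] F [-0.1 -0.4  0.3] w 0.0854
need dxyz [ 0.0182 -0.0012  0.0151] rotvec [-0.0179  0.0201 -0.0031]
```

Request:
play_rows --steps '[{"jaw": -1, "xyz": [-0.004, -0.004, -0.006], "angular": [-0.004, 0.005, 0]}, {"jaw": -1, "xyz": [-0.004, -0.003, -0.006], "angular": [-0.004, 0.005, 0]}, {"jaw": -1, "xyz": [-0.004, -0.003, -0.006], "angular": [-0.004, 0.005, 0]}, {"jaw": -1, "xyz": [-0.004, -0.001, -0.006], "angular": [-0.004, 0.005, 0]}, {"jaw": -1, "xyz": [-0.004, -0.001, -0.006], "angular": [-0.002, 0, 0]}, {"jaw": -1, "xyz": [0, 0, 0], "angular": [0, 0, 0]}, {"jaw": -1, "xyz": [0, 0, 0], "angular": [0, 0, 0]}, {"jaw": -1, "xyz": [0, 0, 0], "angular": [0, 0, 0]}, {"jaw": -1, "xyz": [0, 0, 0], "angular": [0, 0, 0]}, {"jaw": -1, "xyz": [0, 0, 0], "angular": [0, 0, 0]}]'

```text
time_s: 3.9
tcp_pos: [0.6031, 0.1978, 0.1126]
tcp_rot: [0.926, 0.124, -0.354, 0.049]
wrist_force: [0.2, 0.1, -0.1]
width: 0.0853
```

```bash
python3 -c "
from h import *
go(O+.06*N,Rg); grab('wrist','w1'); grab('scene','s1')"
```

```text
t 3.9 pos [0.6031 0.1978 0.1126] joints [-0.33  1.13  0.    0.85 -0.04  1.89 -0.06] F [ 0.2  0.1 -0.1] w 0.0853
need dxyz [-0.0005  0.0038 -0.0007] rotvec [0.0012 0.0029 0.0014]
```

View pics/w1.png

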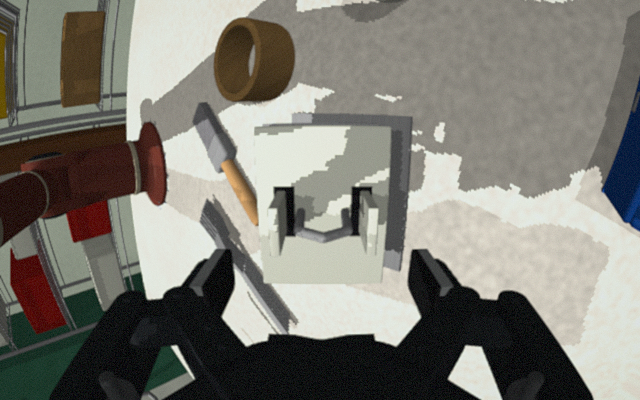

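View pics/s1.png

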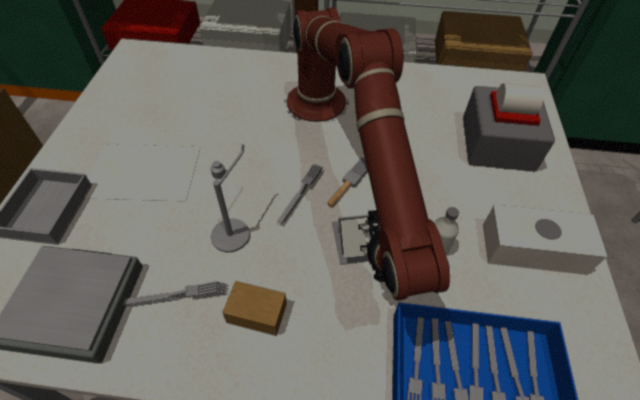

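Request:
play_rows --steps '[{"jaw": -1, "xyz": [-0.005, 0.001, -0.006], "angular": [0, 0, 0]}, {"jaw": -1, "xyz": [-0.005, 0, -0.006], "angular": [0, 0, 0]}, {"jaw": -1, "xyz": [-0.005, -0.001, -0.006], "angular": [0, 0, 0]}, {"jaw": -1, "xyz": [-0.005, -0.001, -0.006], "angular": [0, 0.002, 0]}, {"jaw": -1, "xyz": [-0.005, -0.001, -0.005], "angular": [0, 0.001, 0]}, {"jaw": -1, "xyz": [-0.004, -0.001, -0.005], "angular": [0, 0, 0]}, {"jaw": -1, "xyz": [-0.003, -0.001, -0.003], "angular": [0, 0, 0]}, {"jaw": -1, "xyz": [0, 0, 0], "angular": [0, 0, 0]}, {"jaw": -1, "xyz": [0, 0, 0], "angular": [0, 0, 0]}, {"jaw": -1, "xyz": [0, 0, 0], "angular": [0, 0, 0]}]'

```text
time_s: 5.25
tcp_pos: [0.5686, 0.1934, 0.0728]
tcp_rot: [0.925, 0.124, -0.356, 0.048]
wrist_force: [-0.9, 0.3, -0.2]
width: 0.0855
```

```bash
python3 -c "
from h import *
go(O+.01*N,Rg); grab('wrist','w2')
o=ctrl.get_obs();print(np.c_[Xc,Yc,N].T@(np.array(o['tcp_pos'])-O))"
```

```text
t 5.25 pos [0.5686 0.1934 0.0728] joints [-0.34  1.11 -0.01  1.04 -0.04  1.73 -0.07] F [-0.9  0.3 -0.2] w 0.0855
need dxyz [ 0.0018 -0.0006  0.0019] rotvec [ 0.0015 -0.0007  0.0016]
[0.00013608 0.00106323 0.00758235]
```

View pics/w2.png

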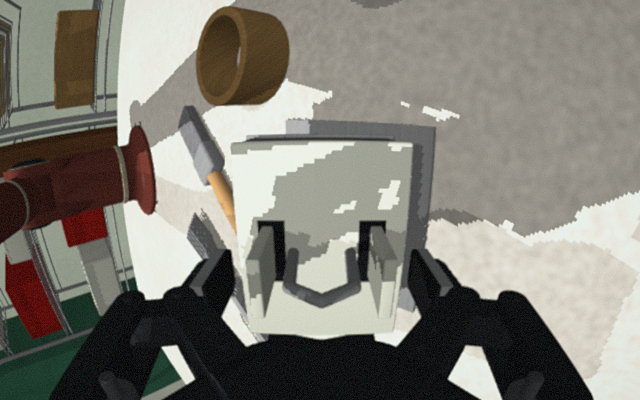

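Request:
play_rows --steps '[{"jaw": 1, "xyz": [0, -0.001, 0], "angular": [0, 0, 0]}, {"jaw": 1, "xyz": [0, 0, 0], "angular": [0, 0, 0]}, {"jaw": 1, "xyz": [0, 0, 0], "angular": [0, 0, 0]}, {"jaw": 1, "xyz": [0, 0, 0], "angular": [0, 0, 0]}, {"jaw": 1, "xyz": [0, 0, 0], "angular": [0, 0, 0]}, {"jaw": 1, "xyz": [0, 0, 0], "angular": [0, 0, 0]}, {"jaw": 1, "xyz": [0, 0, 0], "angular": [0, 0, 0]}, {"jaw": 1, "xyz": [0, 0, 0], "angular": [0, 0, 0]}, {"jaw": 1, "xyz": [0, 0, 0], "angular": [0, 0, 0]}, {"jaw": 1, "xyz": [0, 0, 0], "angular": [0, 0, 0]}]' --newtons 40

```text
time_s: 6.55
tcp_pos: [0.5706, 0.1927, 0.0745]
tcp_rot: [0.926, 0.124, -0.353, 0.048]
wrist_force: [1.4, 0.7, 2.7]
width: 0.0478
```

```bash
python3 -c "
from h import *
go(O+.01*N,Rg); grab('wrist','w3')
o=ctrl.get_obs();print(np.c_[Xc,Yc,N].T@(np.array(o['tcp_pos'])-O))"
```

```text
t 6.55 pos [0.5706 0.1927 0.0745] joints [-0.34  1.1  -0.01  1.03 -0.04  1.73 -0.06] F [1.4 0.7 2.7] w 0.0478
need dxyz [-0.0002  0.      0.0002] rotvec [0.     0.0044 0.0017]
[ 2.64052213e-04 -9.49568639e-05  9.94409067e-03]
```

View pics/w3.png

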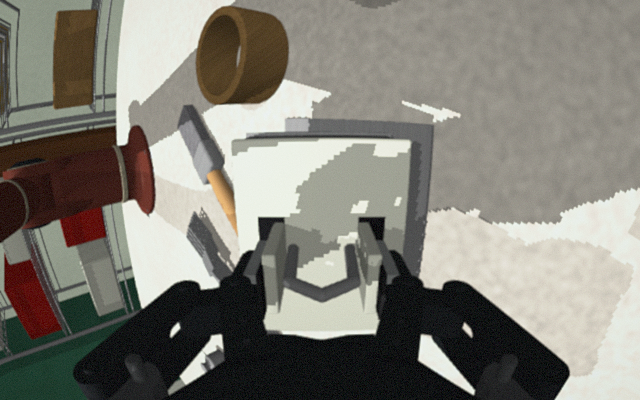

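Request:
play_rows --steps '[{"jaw": 1, "xyz": [0.0025, 0.0007, 0.003], "angular": [0, 0, 0]}, {"jaw": 1, "xyz": [0.0025, 0.0007, 0.003], "angular": [0, 0, 0]}, {"jaw": 1, "xyz": [0.0025, 0.0007, 0.003], "angular": [0, 0, 0]}, {"jaw": 1, "xyz": [0.0025, 0.0007, 0.003], "angular": [0, 0, 0]}, {"jaw": 1, "xyz": [0.0025, 0.0007, 0.003], "angular": [0, 0, 0]}, {"jaw": 1, "xyz": [0.004, 0.001, 0.0045], "angular": [0, 0, 0]}, {"jaw": 1, "xyz": [0.004, 0.001, 0.0045], "angular": [0, 0, 0]}, {"jaw": 1, "xyz": [0.004, 0.001, 0.0045], "angular": [0, 0, 0]}, {"jaw": 1, "xyz": [0.004, 0.001, 0.0045], "angular": [0, 0, 0]}, {"jaw": 1, "xyz": [0, 0, 0], "angular": [0, 0, 0]}]'

```text
time_s: 7.85
tcp_pos: [0.6005, 0.2006, 0.1074]
tcp_rot: [0.926, 0.124, -0.354, 0.048]
wrist_force: [-0.6, -0.8, -2.0]
width: 0.0478
```

```bash
python3 -c "
from h import *
go(O+.04*N,Rg); grab('wrist','w4'); grab('scene','s4')
o=ctrl.get_obs();print(np.c_[Xc,Yc,N].T@(np.array(o['tcp_pos'])-O))
a=cv2.imread('pics/s4.png');cv2.imwrite('pics/s4c.png',cv2.resize(a[190:290,300:450],None,fx=4,fy=4))"
```

```text
t 7.85 pos [0.6005 0.2006 0.1074] joints [-0.34  1.13 -0.    0.87 -0.05  1.87 -0.07] F [-0.6 -0.8 -2. ] w 0.0478
need dxyz [-0.0107 -0.0025 -0.0104] rotvec [0.0006 0.0033 0.0017]
[ 0.00109255 -0.00047447  0.05438129]
```

View pics/w4.png

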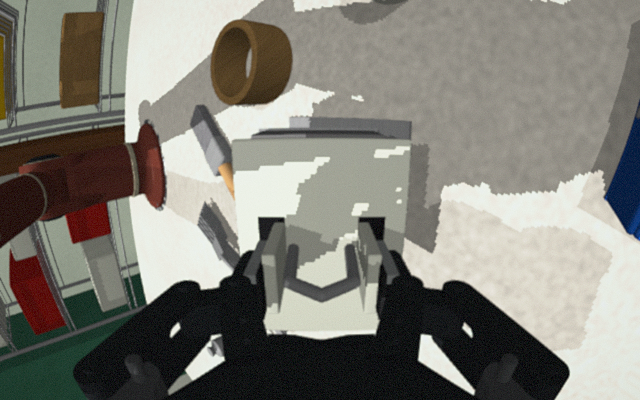

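View pics/s4c.png

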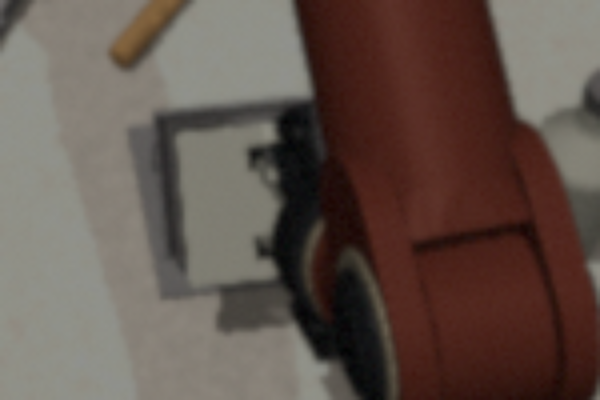

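```bash
python3 -c "
from h import *
go(np.array([.455,.005,.24]),fin())
go(np.array([.455,.005,.24]),fin(-105.3))"
```

```text
t 7.95 pos [0.5999 0.2004 0.107 ] joints [-0.33  1.13 -0.    0.87 -0.05  1.87 -0.07] F [ 0.4 -0.6 -2.9] w 0.0476
need dxyz [-0.1449 -0.1954  0.133 ] rotvec [ 0.5413 -0.5392  0.9889]
t 7.95 pos [0.5999 0.2004 0.107 ] joints [-0.33  1.13 -0.    0.87 -0.05  1.87 -0.07] F [ 0.4 -0.6 -2.9] w 0.0476
need dxyz [-0.1449 -0.1954  0.133 ] rotvec [-0.6204 -0.6228 -1.9939]
```

Request:
play_rows --steps '[{"jaw": 1, "xyz": [0.005, 0, 0.02], "angular": [0, 0, 0]}, {"jaw": 1, "xyz": [0, 0, 0.03], "angular": [0, 0, 0]}, {"jaw": 1, "xyz": [0, -0.005, 0.03], "angular": [0.02, -0.02, 0.037]}, {"jaw": 1, "xyz": [-0.01, -0.01, 0.03], "angular": [0.034, -0.034, 0.062]}, {"jaw": 1, "xyz": [-0.01, -0.015, 0.02], "angular": [0.034, -0.034, 0.062]}, {"jaw": 1, "xyz": [-0.01, -0.015, 0.01], "angular": [0.034, -0.034, 0.062]}, {"jaw": 1, "xyz": [-0.01, -0.015, 0.01], "angular": [0.034, -0.034, 0.062]}, {"jaw": 1, "xyz": [-0.01, -0.015, 0], "angular": [0.034, -0.034, 0.062]}, {"jaw": 1, "xyz": [-0.01, -0.015, 0], "angular": [0.034, -0.034, 0.062]}, {"jaw": 1, "xyz": [-0.01, -0.015, 0], "angular": [0.034, -0.034, 0.062]}]'

```text
time_s: 9.2
tcp_pos: [0.5286, 0.0931, 0.258]
tcp_rot: [0.904, 0.381, -0.194, 0.028]
wrist_force: [0.1, -0.5, -2.8]
width: 0.0481
```

```bash
python3 -c "
from h import *
go(np.array([.455,.005,.23]),fin())"
```

```text
t 9.2 pos [0.5286 0.0931 0.258 ] joints [-0.23  0.61 -0.08  1.43  0.14  1.49  0.46] F [ 0.1 -0.5 -2.8] w 0.0481
need dxyz [-0.0736 -0.0881 -0.028 ] rotvec [ 0.2843 -0.2785  0.4986]
```

Request:
play_rows --steps '[{"jaw": 1, "xyz": [-0.01, -0.012, 0], "angular": [0.034, -0.034, 0.06]}, {"jaw": 1, "xyz": [-0.01, -0.012, 0], "angular": [0.034, -0.034, 0.06]}, {"jaw": 1, "xyz": [-0.01, -0.012, -0.005], "angular": [0.034, -0.034, 0.06]}, {"jaw": 1, "xyz": [-0.01, -0.012, -0.005], "angular": [0.034, -0.034, 0.06]}, {"jaw": 1, "xyz": [-0.01, -0.012, -0.005], "angular": [0.034, -0.034, 0.06]}, {"jaw": 1, "xyz": [-0.01, -0.012, -0.005], "angular": [0.034, -0.034, 0.06]}, {"jaw": 1, "xyz": [-0.005, -0.006, -0.005], "angular": [0.034, -0.034, 0.06]}, {"jaw": 1, "xyz": [-0.004, -0.004, 0], "angular": [0.034, -0.034, 0.06]}, {"jaw": 1, "xyz": [0, 0, 0], "angular": [0.01, -0.006, 0.02]}, {"jaw": 1, "xyz": [0, 0, 0], "angular": [0, 0, 0]}]'

```text
time_s: 10.45
tcp_pos: [0.4473, 0.0054, 0.2336]
tcp_rot: [0.791, 0.612, -0.001, -0.001]
wrist_force: [-0.1, 0.4, -1.6]
width: 0.0479
```

```bash
python3 -c "
from h import *
go(np.array([.455,.005,.1925]),fin());grab('wrist','w5');grab('top','t5')
a=cv2.imread('pics/t5.png');cv2.imwrite('pics/t5c.png',cv2.resize(a[155:305,260:460],None,fx=4,fy=4))"
```

```text
t 10.45 pos [0.4473 0.0054 0.2336] joints [ 0.13  0.31 -0.25  1.97  0.1   0.88  1.15] F [-0.1  0.4 -1.6] w 0.0479
need dxyz [ 0.0077 -0.0004 -0.0411] rotvec [-0.0006 -0.0042 -0.0134]
```

View pics/w5.png

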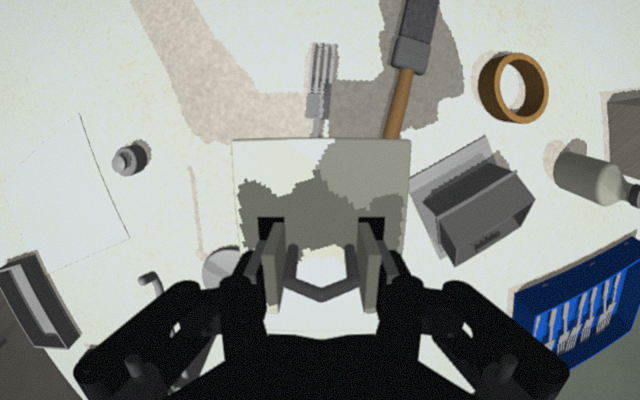

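View pics/t5c.png

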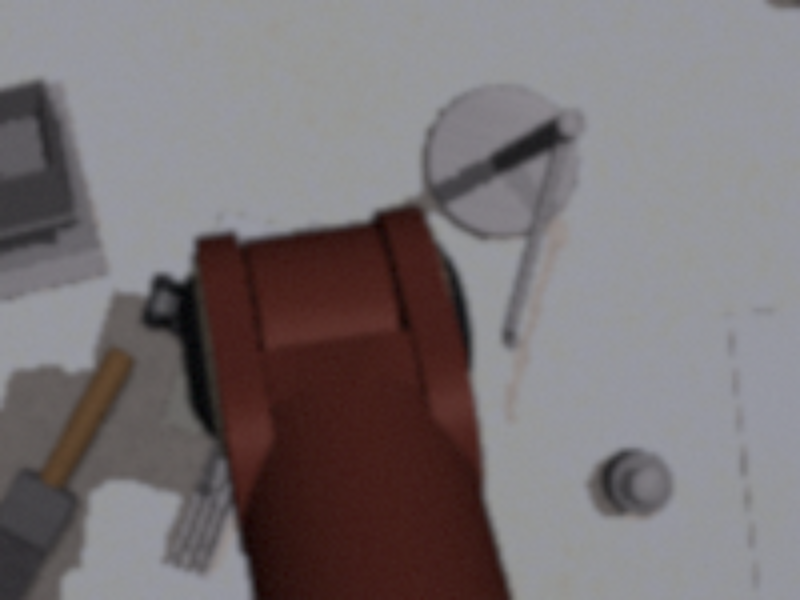

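Request:
play_rows --steps '[{"jaw": 1, "xyz": [0, 0, -0.012], "angular": [0, 0, -0.004]}, {"jaw": 1, "xyz": [0, 0, -0.014], "angular": [0, -0.002, -0.004]}, {"jaw": 1, "xyz": [-0.002, -0.006, -0.012], "angular": [0, -0.002, -0.004]}, {"jaw": 1, "xyz": [-0.004, -0.014, -0.003], "angular": [0, 0, 0]}, {"jaw": 1, "xyz": [-0.004, -0.016, 0], "angular": [0, 0, 0]}, {"jaw": 1, "xyz": [-0.004, -0.016, 0], "angular": [0, 0, 0]}, {"jaw": 1, "xyz": [-0.004, -0.016, 0], "angular": [0, 0, 0]}, {"jaw": 1, "xyz": [-0.004, -0.016, 0], "angular": [0, 0, 0]}, {"jaw": 1, "xyz": [-0.002, -0.006, 0], "angular": [0, 0, 0]}, {"jaw": 1, "xyz": [0, 0, 0], "angular": [0, 0, 0]}]'

```text
time_s: 11.8
tcp_pos: [0.4232, -0.0873, 0.188]
tcp_rot: [0.794, 0.608, -0.001, -0.001]
wrist_force: [0.2, 0.3, -1.7]
width: 0.0479
```

```bash
cat >> h.py <<'E'
Ps=np.array([.5662,-.1515,0]);Hd=np.array([-.9645,.2637,0]);Pd=np.array([.2637,.9645,0])
def hk():
    p=np.array(ctrl.get_obs()['tcp_pos']);print('out',(p-Ps)@Hd,'side',(p-Ps)@Pd,'arch z',p[2]+.0346)
E
python3 -c "
from h import *
hk();go(np.array([.4215,-.1119,.1925]),fin())"
```

```text
out 0.15488308336296977 side 0.02419703371002392 arch z 0.22255679354450317
t 11.8 pos [ 0.4232 -0.0873  0.188 ] joints [ 0.32  0.35 -0.22  2.07  0.11  0.73  1.33] F [ 0.2  0.3 -1.7] w 0.0479
need dxyz [-0.0017 -0.0246  0.0045] rotvec [-0.0005 -0.0036 -0.0032]
```

Request:
play_rows --steps '[{"jaw": 1, "xyz": [0, -0.004, 0.003], "angular": [0, -0.002, -0.001]}, {"jaw": 1, "xyz": [-0.001, -0.006, 0.002], "angular": [0, -0.002, -0.001]}, {"jaw": 1, "xyz": [-0.001, -0.006, 0], "angular": [0, 0, 0]}, {"jaw": 1, "xyz": [0, -0.005, 0], "angular": [0, 0, 0]}, {"jaw": 1, "xyz": [0, -0.002, 0], "angular": [0, 0, 0]}, {"jaw": 1, "xyz": [0, 0, 0], "angular": [0, 0, 0]}, {"jaw": 1, "xyz": [0, 0, 0], "angular": [0, 0, 0]}, {"jaw": 1, "xyz": [0, 0, 0], "angular": [0, 0, 0]}, {"jaw": 1, "xyz": [0, 0, 0], "angular": [0, 0, 0]}, {"jaw": 1, "xyz": [0, 0, 0], "angular": [0, 0, 0]}]'

```text
time_s: 13.05
tcp_pos: [0.4217, -0.1099, 0.1933]
tcp_rot: [0.793, 0.609, 0.001, -0.0]
wrist_force: [0.4, -0.6, -1.6]
width: 0.0478
```

```bash
python3 -c "
from h import *
hk();go(np.array([.4215,-.1119,.1925]),fin());grab('wrist','w6');grab('scene','s6')
a=cv2.imread('pics/s6.png');cv2.imwrite('pics/s6c.png',cv2.resize(a[100:230,170:330],None,fx=4,fy=4))"
```

```text
out 0.15036348637060346 side 0.002015888678866792 arch z 0.22794284096812575
t 13.05 pos [ 0.4217 -0.1099  0.1933] joints [ 0.37  0.35 -0.22  2.06  0.11  0.75  1.4 ] F [ 0.4 -0.6 -1.6] w 0.0478
need dxyz [-0.0002 -0.002  -0.0008] rotvec [-0.0015  0.0013 -0.0049]
```

View pics/w6.png

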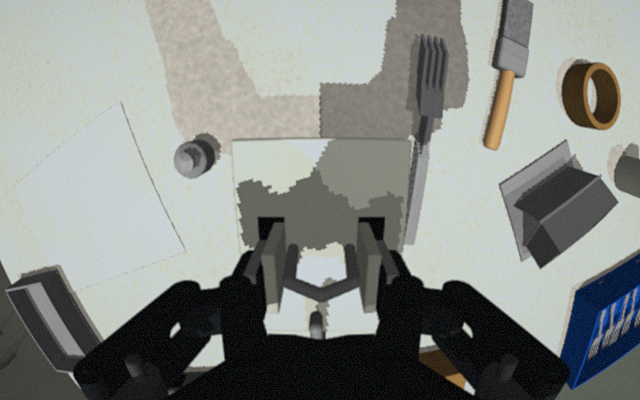

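View pics/s6c.png

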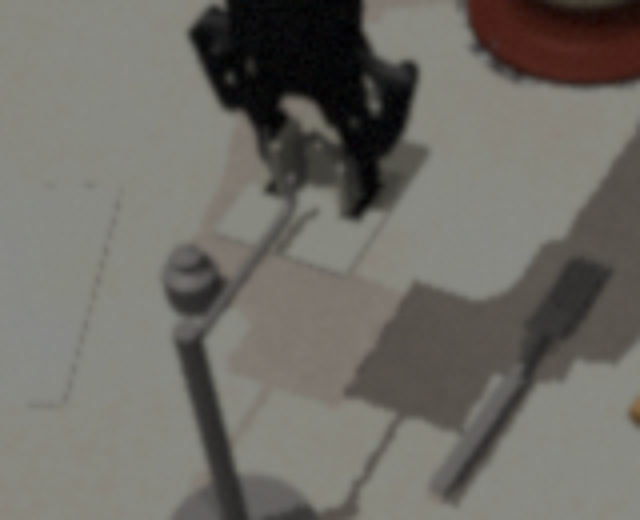

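Request:
play_rows --steps '[{"jaw": 1, "xyz": [0, -0.002, -0.001], "angular": [0, 0.001, -0.003]}, {"jaw": 1, "xyz": [0, 0, 0], "angular": [0, 0, -0.001]}, {"jaw": 1, "xyz": [0.005, -0.0014, 0], "angular": [0, 0, 0]}, {"jaw": 1, "xyz": [0.005, -0.0014, 0], "angular": [0, 0, 0]}, {"jaw": 1, "xyz": [0.005, -0.0014, 0], "angular": [0, 0, 0]}, {"jaw": 1, "xyz": [0.005, -0.0014, 0], "angular": [0, 0, 0]}, {"jaw": 1, "xyz": [0.005, -0.0014, 0], "angular": [0, 0, 0]}, {"jaw": 1, "xyz": [0.004, -0.001, 0], "angular": [0, 0, 0]}, {"jaw": 1, "xyz": [0, 0, 0], "angular": [0, 0, 0]}, {"jaw": 1, "xyz": [0, 0, 0], "angular": [0, 0, 0]}]'

```text
time_s: 14.4
tcp_pos: [0.4532, -0.1207, 0.1921]
tcp_rot: [0.795, 0.607, 0.001, -0.001]
wrist_force: [0.7, -0.1, -2.7]
width: 0.0475
```

```bash
python3 -c "
from h import *
hk();go(np.array([.4813,-.1283,.1925]),fin());grab('wrist','w7');grab('scene','s7')
a=cv2.imread('pics/s7.png');cv2.imwrite('pics/s7c.png',cv2.resize(a[100:230,170:330],None,fx=4,fy=4))"
```

```text
out 0.11713250607100652 side -0.0001338236658187672 arch z 0.2266898629884987
t 14.4 pos [ 0.4532 -0.1207  0.1921] joints [ 0.37  0.4  -0.21  1.98  0.11  0.78  1.4 ] F [ 0.7 -0.1 -2.7] w 0.0475
need dxyz [ 0.0281 -0.0076  0.0004] rotvec [-0.0016  0.0004 -0.0005]
```

View pics/w7.png

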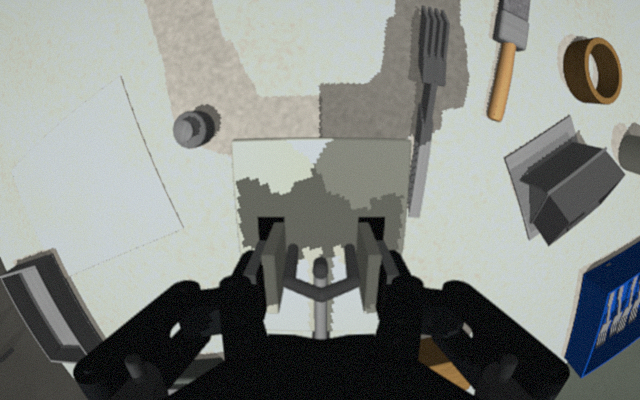

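View pics/s7c.png

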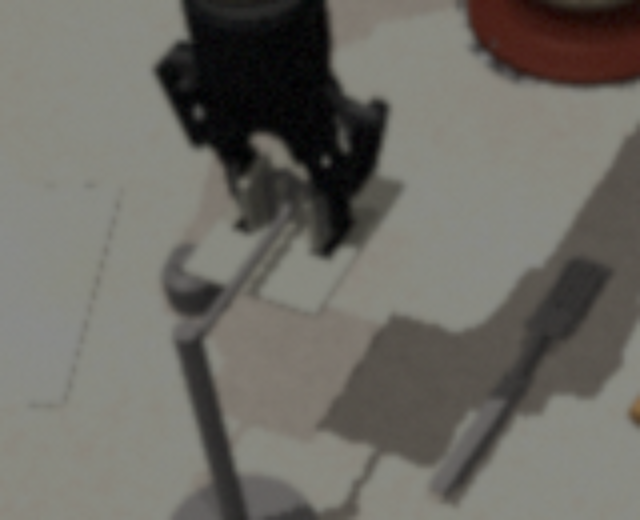

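Request:
play_rows --steps '[{"jaw": 1, "xyz": [0.005, -0.0014, 0], "angular": [0, 0, 0]}, {"jaw": 1, "xyz": [0.005, -0.0014, 0], "angular": [0, 0, 0]}, {"jaw": 1, "xyz": [0.005, -0.0014, 0], "angular": [0, 0, 0]}, {"jaw": 1, "xyz": [0.005, -0.0014, 0], "angular": [0, 0, 0]}, {"jaw": 1, "xyz": [0.004, -0.0011, 0], "angular": [0, 0, 0]}, {"jaw": 1, "xyz": [0.001, 0, -0.003], "angular": [0, 0, 0]}, {"jaw": 1, "xyz": [0, 0, -0.005], "angular": [0, 0, 0]}, {"jaw": 1, "xyz": [0, 0, -0.005], "angular": [0, 0, 0]}, {"jaw": 1, "xyz": [0, 0, -0.003], "angular": [0, 0, 0]}, {"jaw": 1, "xyz": [0, 0, 0], "angular": [0, 0, 0]}]'

```text
time_s: 15.75
tcp_pos: [0.4793, -0.1278, 0.1745]
tcp_rot: [0.795, 0.607, 0.0, -0.001]
wrist_force: [0.2, -2.0, -2.2]
width: 0.0477
```

```bash
python3 -c "
from h import *
hk();go(np.array([.4813,-.1283,.1689]),fin())"
```

```text
out 0.09007099509486255 side -7.702705177003938e-05 arch z 0.20910368484774938
t 15.75 pos [ 0.4793 -0.1278  0.1745] joints [ 0.36  0.46 -0.2   1.93  0.13  0.77  1.39] F [ 0.2 -2.  -2.2] w 0.0477
need dxyz [ 0.002  -0.0005 -0.0056] rotvec [-0.0018 -0.001  -0.0005]
```

Request:
play_rows --steps '[{"jaw": 1, "xyz": [0, 0, -0.001], "angular": [0, 0, 0]}, {"jaw": 1, "xyz": [0, 0, -0.001], "angular": [0, 0, 0]}, {"jaw": 1, "xyz": [0, 0, -0.001], "angular": [0, 0, 0]}, {"jaw": 1, "xyz": [0, 0, -0.001], "angular": [0, 0, 0]}, {"jaw": 1, "xyz": [0, 0, -0.001], "angular": [0, 0, 0]}, {"jaw": 1, "xyz": [0, 0, 0], "angular": [0, 0, 0]}, {"jaw": 1, "xyz": [0, 0, 0], "angular": [0, 0, 0]}, {"jaw": 1, "xyz": [0, 0, 0], "angular": [0, 0, 0]}, {"jaw": 1, "xyz": [0, 0, 0], "angular": [0, 0, 0]}, {"jaw": 1, "xyz": [0, 0, 0], "angular": [0, 0, 0]}]'

```text
time_s: 17.0
tcp_pos: [0.4797, -0.1282, 0.1702]
tcp_rot: [0.795, 0.607, 0.001, -0.0]
wrist_force: [-0.8, -0.4, -0.8]
width: 0.0478
```

```bash
python3 -c "
from h import *
hk();go(np.array([.4813,-.1283,.1689]),fin())"
```

```text
out 0.08955016573198069 side -0.00031686047051000506 arch z 0.20475160191928132
t 17.0 pos [ 0.4797 -0.1282  0.1702] joints [ 0.36  0.46 -0.2   1.93  0.13  0.76  1.39] F [-0.8 -0.4 -0.8] w 0.0478
need dxyz [ 0.0016 -0.0001 -0.0013] rotvec [-0.001   0.0007 -0.0002]
```

Request:
play_rows --steps '[{"jaw": 1, "xyz": [0, 0, -0.001], "angular": [0, 0, 0]}, {"jaw": 1, "xyz": [0, 0, -0.001], "angular": [0, 0, 0]}, {"jaw": 1, "xyz": [0, 0, 0], "angular": [0, 0, 0]}, {"jaw": 1, "xyz": [0, 0, 0], "angular": [0, 0, 0]}, {"jaw": 1, "xyz": [0, 0, 0], "angular": [0, 0, 0]}, {"jaw": 1, "xyz": [0, 0, 0], "angular": [0, 0, 0]}, {"jaw": 1, "xyz": [0, 0, 0], "angular": [0, 0, 0]}, {"jaw": 1, "xyz": [0, 0, 0], "angular": [0, 0, 0]}, {"jaw": 1, "xyz": [0, 0, 0], "angular": [0, 0, 0]}, {"jaw": 1, "xyz": [0, 0, 0], "angular": [0, 0, 0]}]'

```text
time_s: 18.25
tcp_pos: [0.4799, -0.1283, 0.1699]
tcp_rot: [0.795, 0.607, 0.001, 0.0]
wrist_force: [-1.4, -1.1, 0.8]
width: 0.0479
```

```bash
python3 -c "
from h import *
hk();go(np.array([.4813,-.1283,.1689]),fin());grab('wrist','w8')"
```

```text
out 0.0893938633149517 side -0.0003666901704982982 arch z 0.2045214227900009
t 18.25 pos [ 0.4799 -0.1283  0.1699] joints [ 0.36  0.46 -0.2   1.93  0.13  0.75  1.39] F [-1.4 -1.1  0.8] w 0.0479
need dxyz [ 0.0014 -0.     -0.001 ] rotvec [-0.0003  0.0014  0.    ]
```

View pics/w8.png

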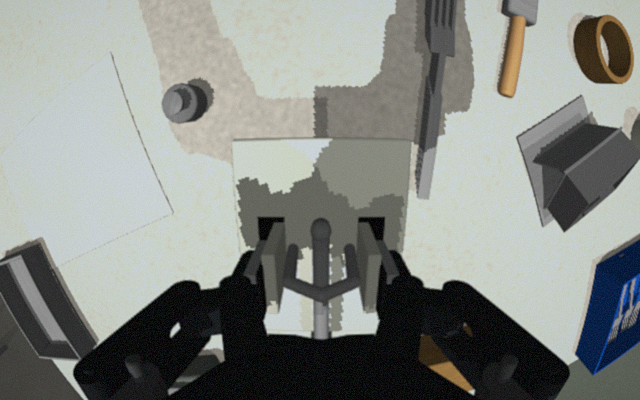

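Request:
play_rows --steps '[{"jaw": 0.2, "xyz": [0, 0, 0], "angular": [0, 0, 0]}, {"jaw": 0, "xyz": [0, 0, 0], "angular": [0, 0, 0]}, {"jaw": -0.2, "xyz": [0, 0, 0], "angular": [0, 0, 0]}, {"jaw": -0.4, "xyz": [0, 0, 0], "angular": [0, 0, 0]}, {"jaw": -0.6, "xyz": [0, 0, 0], "angular": [0, 0, 0]}, {"jaw": -0.8, "xyz": [0, 0, 0], "angular": [0, 0, 0]}, {"jaw": -1, "xyz": [0, 0, 0], "angular": [0, 0, 0]}, {"jaw": -1, "xyz": [0, 0, 0], "angular": [0, 0, 0]}, {"jaw": -1, "xyz": [0, 0, 0], "angular": [0, 0, 0]}, {"jaw": -1, "xyz": [0, 0, 0], "angular": [0, 0, 0]}]'

```text
time_s: 19.55
tcp_pos: [0.481, -0.1281, 0.1698]
tcp_rot: [0.795, 0.607, 0.002, 0.001]
wrist_force: [0.3, 1.1, 0.0]
width: 0.0857
```

```bash
python3 -c "
from h import *
hk();go(np.array([.4813,-.1283,.1689]),fin());grab('wrist','w9');grab('scene','s9')
a=cv2.imread('pics/s9.png');cv2.imwrite('pics/s9c.png',cv2.resize(a[100:230,170:330],None,fx=4,fy=4))"
```

```text
out 0.08837600919728283 side 5.298971904281251e-05 arch z 0.2043988084925675
t 19.55 pos [ 0.481  -0.1281  0.1698] joints [ 0.36  0.47 -0.2   1.93  0.13  0.75  1.39] F [0.3 1.1 0. ] w 0.0857
need dxyz [ 0.0003 -0.0002 -0.0009] rotvec [-0.0004  0.0037 -0.0004]
```

View pics/w9.png

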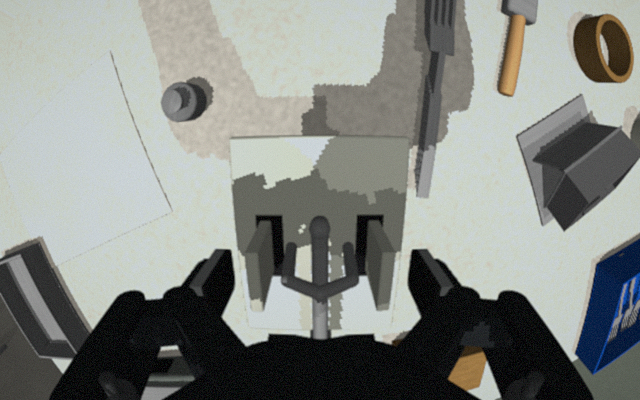

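View pics/s9c.png

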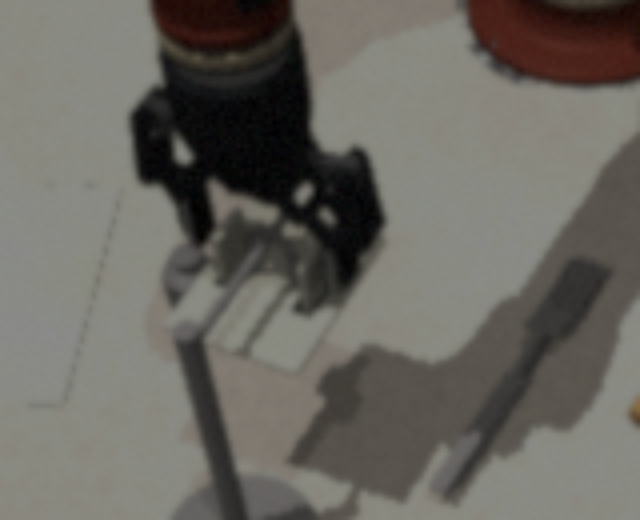

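Request:
play_rows --steps '[{"jaw": -1, "xyz": [0, 0, 0.005], "angular": [0, 0, 0]}, {"jaw": -1, "xyz": [0, 0, 0.008], "angular": [0, 0, 0]}, {"jaw": -1, "xyz": [0, 0, 0.01], "angular": [0, 0, 0]}, {"jaw": -1, "xyz": [0, 0, 0.015], "angular": [0, 0, 0]}, {"jaw": -1, "xyz": [0, 0, 0.02], "angular": [0, 0, 0]}, {"jaw": -1, "xyz": [0, 0, 0.025], "angular": [0, 0, 0]}, {"jaw": -1, "xyz": [0, 0, 0.025], "angular": [0, 0, 0]}, {"jaw": -1, "xyz": [0, 0, 0.025], "angular": [0, 0, 0]}, {"jaw": -1, "xyz": [0, 0, 0.025], "angular": [0, 0, 0]}, {"jaw": -1, "xyz": [0, 0, 0.02], "angular": [0, 0, 0]}]'

```text
time_s: 20.9
tcp_pos: [0.4797, -0.1276, 0.3586]
tcp_rot: [0.795, 0.607, 0.002, 0.002]
wrist_force: [-0.3, 0.1, -0.5]
width: 0.0858
```

Request:
play_rows --steps '[{"jaw": -1, "xyz": [0, 0.02, 0.01], "angular": [0, 0, 0]}, {"jaw": -1, "xyz": [0, 0.03, 0], "angular": [0, 0, 0]}, {"jaw": -1, "xyz": [0, 0.03, 0], "angular": [0, 0, 0]}, {"jaw": -1, "xyz": [0, 0.03, 0], "angular": [0, 0, 0]}, {"jaw": -1, "xyz": [0, 0.03, 0], "angular": [0, 0, 0]}, {"jaw": -1, "xyz": [0, 0.02, 0], "angular": [0, 0, 0]}, {"jaw": -1, "xyz": [0, 0, 0], "angular": [0, 0, 0]}, {"jaw": -1, "xyz": [0, 0, 0], "angular": [0, 0, 0]}, {"jaw": -1, "xyz": [0, 0, 0], "angular": [0, 0, 0]}, {"jaw": -1, "xyz": [0, 0, 0], "angular": [0, 0, 0]}]'

```text
time_s: 22.15
tcp_pos: [0.4788, 0.0335, 0.3774]
tcp_rot: [0.797, 0.604, 0.006, 0.007]
wrist_force: [-0.2, -1.4, 0.2]
width: 0.0852
```

```bash
python3 -c "
from h import *
o=ctrl.get_obs();print(o['tcp_pos'],o['time_s'],o['joint_velocities'].round(3))
grab('scene','s10');grab('top','t10')
for n in('scene','top'):
  C=cloud(n,np.load('pics/%s10.npz'%n[0])['d']).reshape(-1,3);q=C-Ps
  u=np.c_[q@Hd,q@Pd,C[:,2]];s=u[(abs(u[:,0]-.088)<.07)&(abs(u[:,1])<.06)&(u[:,2]>.14)&(u[:,2]<.18)];print(n,len(s),s.min(0),s.max(0),np.polyfit(s[:,1],s[:,2],1),np.polyfit(s[:,0],s[:,2],1))
a=cv2.imread('pics/s10.png');cv2.imwrite('pics/s10c.png',cv2.resize(a[100:300,170:420],None,fx=3,fy=3))"
```

```text
[0.47881013 0.03345401 0.37742695] 22.15 [ 0.008  0.001  0.004 -0.     0.001  0.     0.002]
scene 1064 [ 0.02987808 -0.04500649  0.15689109] [0.14926359 0.046009   0.17973506] [-0.01253234  0.16423926] [0.00344861 0.16387398]
top 1499 [ 0.03112417 -0.04723422  0.15767868] [0.14743259 0.0433915  0.17997385] [-0.00742823  0.16424328] [0.00586133 0.1637855 ]
```

View pics/s10c.png

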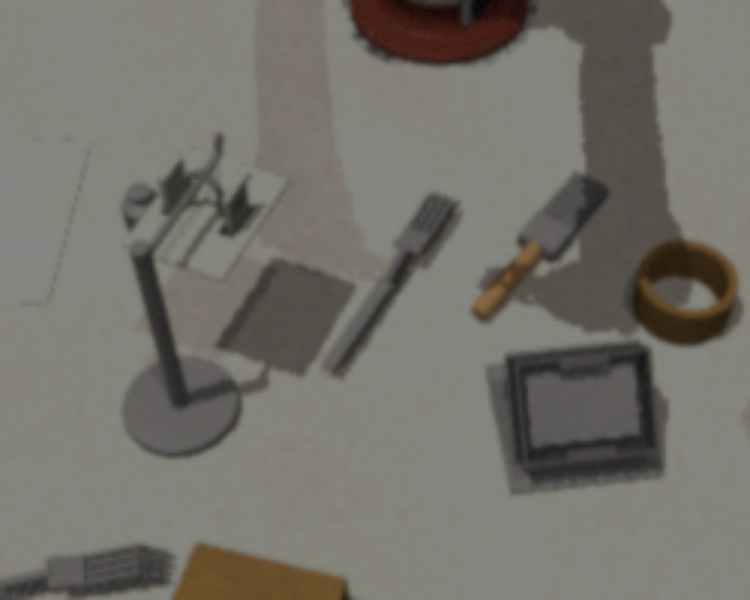

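View pics/t10.png

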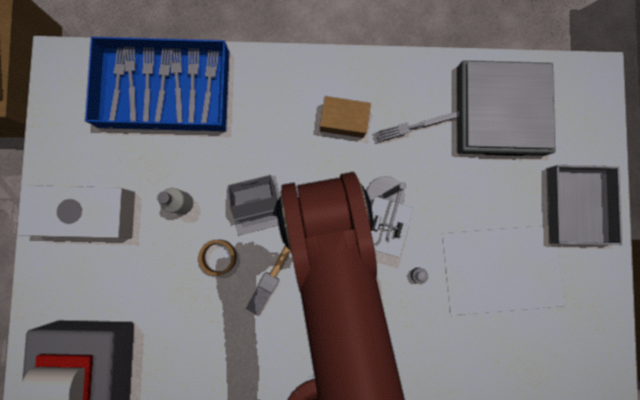

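Request:
play_rows --steps '[{"jaw": -1, "xyz": [0, 0.03, 0], "angular": [0, 0, 0]}, {"jaw": -1, "xyz": [0, 0.03, 0], "angular": [0, 0, 0]}, {"jaw": -1, "xyz": [0, 0, 0], "angular": [0, 0, 0]}, {"jaw": -1, "xyz": [0, 0, 0], "angular": [0, 0, 0]}, {"jaw": -1, "xyz": [0, 0, 0], "angular": [0, 0, 0]}, {"jaw": -1, "xyz": [0, 0, 0], "angular": [0, 0, 0]}, {"jaw": -1, "xyz": [0, 0, 0], "angular": [0, 0, 0]}, {"jaw": -1, "xyz": [0, 0, 0], "angular": [0, 0, 0]}, {"jaw": -1, "xyz": [0, 0, 0], "angular": [0, 0, 0]}, {"jaw": -1, "xyz": [0, 0, 0], "angular": [0, 0, 0]}]'

```text
time_s: 23.5
tcp_pos: [0.4796, 0.0889, 0.377]
tcp_rot: [0.8, 0.6, 0.005, 0.008]
wrist_force: [0.1, -0.7, -1.0]
width: 0.0854
```

```bash
python3 -c "
from h import *
im,d,o=grab('scene','s11')
C=cloud('scene',d).reshape(-1,3);q=C-Ps
u=np.c_[q@Hd,q@Pd,C[:,2]];s=u[(abs(u[:,0]-.088)<.07)&(abs(u[:,1])<.06)&(u[:,2]>.14)&(u[:,2]<.18)];print(len(s),s.min(0),s.max(0),np.polyfit(s[:,1],s[:,2],1),np.polyfit(s[:,0],s[:,2],1))
print(order.close_job(),ctrl.get_obs()['time_s'])"
```

```text
1058 [ 0.03037923 -0.04595352  0.15845038] [0.14875415 0.04593249 0.17988289] [-0.01096238  0.1640532 ] [0.00151136 0.16385885]
the job is handed in; nothing more can be done
the job is handed in; nothing more can be done
```

The cover is off the cassette and hangs by its wire handle on the stand's hook. I pressed both tabs home and lifted the cover straight off along its normal. I then threaded the handle over the hook's tip, set it down on the level rod, opened the jaws and backed the arm clear. The job was handed in at about 23.6 s.

- **Hanging:** the last depth reading showed the plate level to within about 1°, with its underside near the expected height. It sits about 89 mm out from the post and did not move between two looks more than a second apart.
- **Tabs:** both sprang back out when the jaws opened.
- **Forces:** at the end of each move, the wrist force read no more than about 3 N. I did not see peaks in between.
- **Other things on the bench:** everything visible in the last pictures looked unmoved. I judged that by eye and did not measure it.
- **Disagreement:** the jaws read 48 mm with the tabs pressed, where 50 mm was expected. The cover came off without resistance, and no check failed.

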